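# Put the buffer bottles back on their own stirrers

## Robot

A 7-joint arm with a two-finger parallel gripper is mounted at the origin on the work surface. World frame = base frame: x ahead of the robot, y to its left, z up, the work surface at z = 0. Lengths are in mm, angles in rad, forces in N, time in s.
With the tool pointing down it reaches from about 400 to 900 mm from the base axis. Payload 5.6 kg.
Tool frame: the origin (TCP) lies midway between the tips of the shut fingers; the grasp point (between the pads) lies 19 mm behind it; x points along the fingers, y is the direction in which the jaws open and shut, and the axes are right-handed (so a half turn about x gives the same grasp; the last joint's range is limited). The gripper opens to 92 mm and grips with 3 to 60 N. Pads are 20 mm wide; open, the fingers measure 128 mm over their backs; the gripper's body (75 mm by 189 mm) begins 69 mm behind the grasp point.
Start: joints at [-1.178, 0.468, -0.012, 1.603, 0.006, 1.071, -0.056], TCP at [274.428, 589.235, 214.592] pointing down, gripper open.
Joint ranges: [-2.53, 2.53], [-0.31, 2.02], [-1.57, 1.55], [0.28, 2.44], [-1.29, 4.43], [0.15, 1.84], [-2.92, 2.92]. Speed limits (rad/s): [2.57, 2.57, 3.14, 3.14, 3.14, 3.14, 3.14].

## Interface

Orientations are given as a rotation vector (axis times angle).
In Python, from cell import robot, grip, kin, viewer gives the robot as it stands. Calls block until the motion is done:
- robot.movep(position, orientation): joint-space move of the TCP to a pose.
- robot.servo_line(position, feed=150, rotation=None): straight line of the TCP; rotation=None keeps the orientation; feed is the mean speed in mm/s.
- robot.goto_joints(angles): joint-space move.
- grip(opening, newtons=None): opening from 0.0 (shut) to 1.0 (fully open); newtons is the grip in N (None keeps the last); returns when the fingers have stopped.
- robot.hold(seconds).
- kin.ik(position, orientation): joint angles nearest the present ones, or None.
- robot.observe(): the state.
- viewer.read_camera(name): name is "scene" or "top"; returns the picture (384x512x3 uint8, red, green, blue); there is no depth.
- viewer.camera_info(name): a dict with "camera_matrix" (3x3 intrinsics, pixels), "R" (3x3) and "t" (3): a world point X has camera coordinates R X + t. Camera axes: x right, y down, z forward; pixel columns grow to the right and rows downward; lengths in mm; the calibration is good to about 2 mm. A picture is of the moment at which its call begins. camera_info takes no time and is no camera call.
A pose or a line that the arm cannot do raises robot.IKError and nothing moves.
- robot.job_done(): hands the job in, once; it reports no verdict.
Trained networks look in the newest picture that a camera, given by its name, has taken for a name from the list of things; names that differ only in an ending like _2 or _b are one class to them, and where a whole thing is asked for, a point or a joint stands for the part that bears it (a point fixed in the world has none). Each returns a list of dicts, best first, with "confidence" (0 to 1); they miss things now and then, are a little off and sometimes report something else, mostly with a low value. They report only what shows in the picture. A call takes as long as a camera call.
- viewer.silhouettes(name, camera): "mask" (384x512 bool, what is visible of it).
- viewer.pinpoint(name, camera): "at" ([x, y, z] in mm, in the coordinates of the camera as it stood for that picture, good to about 4 mm: a listed point, or the origin of a listed thing).
The state is a dict: "t": time; "joints": joint angles; "joint_velocities": joint speeds; "joint_torque": joint torques, N m; "tcp_pos": TCP position; "tcp_rot": TCP orientation; "contact_force": force on the tool from outside, world axes, zero at the start; "wrist_torque": the same for the moment, N m; "grip_width": opening from 0.0 (shut) to 1.0 (fully open).
Only numpy, scipy, OpenCV 4.12 (cv2) and the standard library are available. Lean on these libraries where they do the work, as an engineer would, in place of code of your own. Each camera call takes 0.05 s, during which the arm holds its last target. There are 200 camera calls.

## Task

The four buffer bottles are each standing on the wrong stirrer: rearrange them so that every bottle stands upright in the middle of the stirrer whose ring has the colour of its cap. All the stirrers are taken, so set a bottle aside in the empty spill tray to make room; bottles may stand only on a stirrer or in the tray, never on the bare bench. Do not tip a bottle over, and leave the timer where it is.

Things in the scene. Friction and masses are not known exactly. Their poses are not given: they have to be found in the camera images.
- bottle_red: loose closed 100 ml amber glass bottle with a red screw cap and a red stripe on its white label, 0.15 to 0.31 kg, round. 108 mm tall; body 56 mm across up to 62 mm, then a shoulder and a neck about 40 mm across, then the cap, 52 mm across, from 83 to 108 mm above the underside. Take it by the cap from above. Origin: centre of the underside, z up along the bottle. At the start it stands on a stirrer of another colour
- bottle_yellow: loose closed 100 ml amber glass bottle with a yellow screw cap and a yellow stripe on its white label, 0.15 to 0.31 kg, round. 108 mm tall; body 56 mm across up to 62 mm, then a shoulder and a neck about 40 mm across, then the cap, 52 mm across, from 83 to 108 mm above the underside. Take it by the cap from above. Origin: centre of the underside, z up along the bottle. At the start it stands on a stirrer of another colour
- bottle_blue: loose closed 100 ml amber glass bottle with a blue screw cap and a blue stripe on its white label, 0.15 to 0.31 kg, round. 108 mm tall; body 56 mm across up to 62 mm, then a shoulder and a neck about 40 mm across, then the cap, 52 mm across, from 83 to 108 mm above the underside. Take it by the cap from above. Origin: centre of the underside, z up along the bottle. At the start it stands on a stirrer of another colour
- bottle_green: loose closed 100 ml amber glass bottle with a green screw cap and a green stripe on its white label, 0.15 to 0.31 kg, round. 108 mm tall; body 56 mm across up to 62 mm, then a shoulder and a neck about 40 mm across, then the cap, 52 mm across, from 83 to 108 mm above the underside. Take it by the cap from above. Origin: centre of the underside, z up along the bottle. At the start it stands on a stirrer of another colour
- stirrer_red: fixed flat magnetic stirrer: a white disc 118 mm across and 15 mm high with a wide red ring (74 to 112 mm diameter) on top round a light grey round plate, flat and level on top; a small control nose (46 mm wide, 11 mm high) sticks out to 70 mm from the centre along -x of its own frame. Origin: on the disc's axis at bench level, so the top is 15 mm above it
- stirrer_yellow: fixed flat magnetic stirrer: a white disc 118 mm across and 15 mm high with a wide yellow ring (74 to 112 mm diameter) on top round a light grey round plate, flat and level on top; a small control nose (46 mm wide, 11 mm high) sticks out to 70 mm from the centre along -x of its own frame. Origin: on the disc's axis at bench level, so the top is 15 mm above it
- stirrer_blue: fixed flat magnetic stirrer: a white disc 118 mm across and 15 mm high with a wide blue ring (74 to 112 mm diameter) on top round a light grey round plate, flat and level on top; a small control nose (46 mm wide, 11 mm high) sticks out to 70 mm from the centre along -x of its own frame. Origin: on the disc's axis at bench level, so the top is 15 mm above it
- stirrer_green: fixed flat magnetic stirrer: a white disc 118 mm across and 15 mm high with a wide green ring (74 to 112 mm diameter) on top round a light grey round plate, flat and level on top; a small control nose (46 mm wide, 11 mm high) sticks out to 70 mm from the centre along -x of its own frame. Origin: on the disc's axis at bench level, so the top is 15 mm above it
- spill_tray: fixed dark grey square plastic spill tray, 120 x 120 mm outside, walls 4 mm thick and 16 mm high, inner floor 4 mm above the bench, empty at the start; room for one bottle. Origin: centre of its underside at bench level, x and y along its sides
- timer: bystander: dark blue digital timer lying flat, loose, 66 x 74 mm, 18 mm high, grey display. Origin: centre of its underside. (Two more bystanders stand round the work: a teal and white pipette tip box, 62 mm high, and an orange tube rack, 39 mm high; both are lower than the bottles' caps)

How it is judged:
By the outcome, as a careful person would: the job done as asked, in the order asked, and still so for the second after the job is handed in, with the robot touching nothing.
It also fails if it takes over 141 s, if anything falls off the work surface, if the arm or the gripper's body presses on something with over 40 N, if the wrist force passes 120 N, or if a joint passes its speed limit or range.

## Working session

There is one attempt and no reset: what is moved stays moved. The work goes in short steps, each a Python script; the robot and the scene stay as the last script left them, time stands still between calls to the robot, and variables do not carry over. Pictures are saved under pics/ and viewed, on a budget of 14 in all, crops included, one or two more only if the job needs it, and the job is handed in when it is done.

```bash
ls; mkdir -p pics; cat > h.py <<'E'
import numpy as np, cv2
from cell import robot, grip, kin, viewer
def cam(c):
    i=viewer.camera_info(c); return np.array(i["camera_matrix"]),np.array(i["R"]),np.array(i["t"])
def world(p,c):
    K,R,t=cam(c); return R.T@(np.array(p)-t)
def proj(X,c):
    K,R,t=cam(c); q=K@(R@np.array(X)+t); return q[:2]/q[2]
def ray(u,v,z,c):
    K,R,t=cam(c); d=R.T@np.linalg.inv(K)@np.array([u,v,1.]); o=-R.T@t
    return o+d*(z-o[2])/d[2]
def save(c,n):
    im=viewer.read_camera(c); cv2.imwrite(f"pics/{n}.png",im[:,:,::-1]); return im
E
python3 - <<'E'
from h import *
ims=[save(c,c+"0") for c in("top","scene")]
cv2.imwrite("pics/both0.png",cv2.resize(np.vstack([ims[0],ims[1]])[:,:,::-1],None,fx=.78,fy=.78))
for n in ["bottle_","stirrer_"]:
  for k in "red yellow blue green".split():
    for c in("top","scene"):
      print(n+k,c,[(world(d["at"],c).round(0).tolist(),round(d["confidence"],2)) for d in viewer.pinpoint(n+k,c)[:3]])
for n in ["spill_tray","timer"]:
    for c in("top","scene"):
      print(n,c,[(world(d["at"],c).round(0).tolist(),round(d["confidence"],2)) for d in viewer.pinpoint(n,c)[:3]])
s=robot.observe(); print(s["t"],s["tcp_rot"],s["grip_width"])
for c in("top","scene"):
    K,R,t=cam(c); print((-R.T@t).round())
E
```

```text
pics
bottle_red top [([667.0, 166.0, 11.0], 0.62)]
bottle_red scene [([672.0, 165.0, 16.0], 0.86)]
bottle_yellow top [([655.0, -161.0, 11.0], 0.63)]
bottle_yellow scene [([659.0, -165.0, 14.0], 0.64)]
bottle_blue top [([450.0, 17.0, 13.0], 0.74)]
bottle_blue scene [([450.0, 18.0, 13.0], 0.91)]
bottle_green top [([462.0, -260.0, 16.0], 0.93)]
bottle_green scene [([461.0, -267.0, 13.0], 0.64)]
stirrer_red top [([462.0, -263.0, 3.0], 0.87)]
stirrer_red scene [([460.0, -268.0, 0.0], 0.65)]
stirrer_yellow top [([446.0, 11.0, -1.0], 0.93)]
stirrer_yellow scene [([448.0, 12.0, -3.0], 0.62)]
stirrer_blue top [([652.0, -161.0, 0.0], 0.86)]
stirrer_blue scene [([654.0, -165.0, -3.0], 0.62)]
stirrer_green top [([664.0, 167.0, 4.0], 0.76)]
stirrer_green scene [([667.0, 168.0, -5.0], 0.76)]
spill_tray top [([470.0, 270.0, 1.0], 0.85)]
spill_tray scene [([465.0, 267.0, -1.0], 0.93), ([447.0, 13.0, 0.0], 0.28)]
timer top [([616.0, -347.0, 0.0], 0.8)]
timer scene [([618.0, -349.0, -6.0], 0.57)]
1.1 [ 0.34185842  1.54357765 -0.34178365] 1.0003467039882332
[488. -17. 974.]
[1308.   45.  908.]
```

View pics/both0.png

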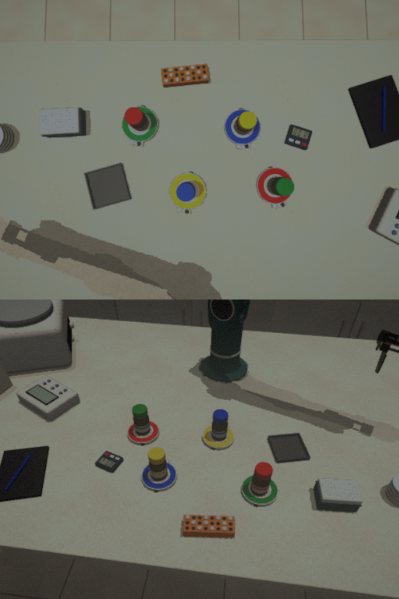

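```bash
cat >> h.py <<'E'
HUE=dict(red=(174,6),yellow=(22,34),blue=(105,128),green=(45,85))
def cmask(im,k):
    h,s,v=cv2.split(cv2.cvtColor(im,cv2.COLOR_RGB2HSV)); a,b=HUE[k]
    hm=(h>=a)|(h<=b) if a>b else (h>=a)&(h<=b)
    return hm&(s>110)&(v>50)
A=np.linspace(0,2*np.pi,60)
def circ(x,y,z,r): return np.c_[x+r*np.cos(A),y+r*np.sin(A),np.full(60,z)]
def ring(im,k,xy,c):
    vs,us=np.nonzero(cmask(im,k)); P=np.array([ray(u,v,15,c)[:2] for u,v in zip(us,vs)])
    P=P[np.hypot(*(P-xy).T)<68]
    # outer radius 56 known: take outermost point per sector, fit the centre
    from scipy.optimize import least_squares
    d=P-P.mean(0); s=(np.arctan2(d[:,1],d[:,0])//(np.pi/18)).astype(int)
    cc=np.array(xy,float)
    Q=np.array([P[s==i][np.argmax(np.hypot(*(P[s==i]-cc).T))] for i in set(s)])
    f=least_squares(lambda x:np.hypot(*(Q-x).T)-55,cc,loss="soft_l1",f_scale=1.5)
    return f.x,np.median(abs(f.fun))
def cap(im,k,xy,c,base=15):
    m=cmask(im,k).astype(np.uint8); u0=proj([*xy,base+96],c)
    yy,xx=np.mgrid[:384,:512]; m&=(np.hypot(xx-u0[0],yy-u0[1])<30).astype(np.uint8)
    n,l,st,ce=cv2.connectedComponentsWithStats(m)
    j=1+np.argmax(st[1:,4]); tgt=ce[j]
    def cen(p):
        pts=np.array([proj(q,c) for z in(base+83,base+108) for q in circ(*p,z,26)])
        h=np.zeros((384*4,512*4),np.uint8); cv2.fillConvexPoly(h,cv2.convexHull((pts*4).round().astype(np.int32)),1)
        M=cv2.moments(h,True); return np.array([M["m10"],M["m01"]])/M["m00"]/4,M["m00"]/16
    p=np.array(xy,float)
    for _ in range(4):
        q,a=cen(p); p+=ray(*(tgt),base+96,c)[:2]-ray(*q,base+96,c)[:2]
    return p,st[j,4]/a
E
python3 - <<'E'
from h import *
I={c:cv2.imread(f"pics/{c}0.png")[:,:,::-1].copy() for c in("top","scene")}
B=dict(red=(669,166),yellow=(657,-163),blue=(450,17),green=(461,-264))
S=dict(red=(461,-265),yellow=(447,12),blue=(653,-163),green=(666,167))
for k in B:
  for c in I:
    for n,f,D in(("cap",cap,B),("ring",ring,S)):
      p,e=f(I[c],k,D[k],c); print(k,c,n,p.round(1),round(float(e),2))
from scipy.spatial.transform import Rotation as Ro
s=robot.observe(); M=Ro.from_rotvec(s["tcp_rot"]).as_matrix(); print(M.round(2))
viewer.read_camera("top")
m=viewer.silhouettes("spill_tray","top")[0]["mask"].astype(np.uint8)
M=cv2.findContours(m,0,1)[0]; q=max(M,key=cv2.contourArea)[:,0]
P=np.array([ray(u,v,16,"top")[:2] for u,v in q],np.float32); print("tray",cv2.minAreaRect(P))
E
```

```text
red top cap [669.3 167. ] 0.86
red top ring [ 463.2 -263.3] 0.45
red scene cap [669.2 165.4] 0.87
red scene ring [ 465.2 -264. ] 0.63Traceback (most recent call last):
  File "<stdin>", line 8, in <module>
  File "h.py", line 42, in cap
    q,a=cen(p); p+=ray(*(tgt),base+96,c)[:2]-ray(*q,base+96,c)[:2]
        ~~~^^^
  File "h.py", line 37, in cen
    pts=np.array([proj(q,c) for z in(base+83,base+108) for q in circ(*p,z,26)])
                  ~~~~^^^^^
  File "h.py", line 8, in proj
    K,R,t=cam(c); q=K@(R@np.array(X)+t); return q[:2]/q[2]
          ~~~^^^
  File "h.py", line 4, in cam
    i=viewer.camera_info(c); return np.array(i["camera_matrix"]),np.array(i["R"]),np.array(i["t"])
ValueError: time passes only in moves, steps and waits
```

```bash
sed -i 's/^def cam(c):/import functools\n@functools.lru_cache(None)\ndef cam(c):/' h.py
python3 - <<'E'
from h import *
I={c:cv2.imread(f"pics/{c}0.png")[:,:,::-1].copy() for c in("top","scene")}
B=dict(red=(669,166),yellow=(657,-163),blue=(450,17),green=(461,-264))
S=dict(red=(461,-265),yellow=(447,12),blue=(653,-163),green=(666,167))
for k in B:
  for c in I:
    for n,f,D in(("cap",cap,B),("ring",ring,S)):
      try: p,e=f(I[c],k,D[k],c); print(k,c,n,p.round(1),round(float(e),2))
      except IndexError as x: print(k,c,n,x)
from scipy.spatial.transform import Rotation as Ro
s=robot.observe(); M=Ro.from_rotvec(s["tcp_rot"]).as_matrix(); print(M.round(2),s["t"])
viewer.read_camera("top")
m=viewer.silhouettes("spill_tray","top")[0]["mask"].astype(np.uint8)
M=cv2.findContours(m,0,1)[0]; q=max(M,key=cv2.contourArea)[:,0]
P=np.array([ray(u,v,16,"top")[:2] for u,v in q],np.float32); print("tray",cv2.minAreaRect(P))
E
```

```text
red top cap [669.3 167. ] 0.86
red top ring [ 463.2 -263.3] 0.45
red scene cap [669.2 165.4] 0.87
red scene ring [ 465.2 -264. ] 0.63
yellow top cap [ 654.4 -162.8] 0.89
yellow top ring [448.6  15.1] 0.56
yellow scene cap [ 647.9 -165.7] 0.67
yellow scene ring [449.9  13.5] 0.81
blue top cap [450.1  17. ] 0.92
blue top ring [ 653.7 -163.4] 0.48
blue scene cap [440.6  16.1] 0.57
blue scene ring [ 654.3 -164.1] 0.81
green top cap [ 462.2 -265.5] 0.81
green top ring [665.9 169. ] 0.86
green scene cap [ 454.1 -268.2] 0.54
green scene ring [665.2 166.7] 0.89
[[ 0.    0.42  0.91]
 [ 0.    0.91 -0.42]
 [-1.    0.    0.  ]] 1.1
tray ((467.5016174316406, 269.3275451660156), (123.89747619628906, 128.18336486816406), 15.604013442993164)
```

```bash
cat >> h.py <<'E'
from scipy.spatial.transform import Rotation as Ro
SP=dict(red=(464,-263.7),yellow=(449.2,14.4),blue=(654,-163.7),green=(665.6,168),tray=(467.5,269))
Z=dict(red=15,yellow=15,blue=15,green=15,tray=4)
UP=150+78
def rot(xy):
    y=np.array([*xy,0.])/np.hypot(*xy); x=np.array([0,0,-1.])
    return Ro.from_matrix(np.c_[x,y,np.cross(x,y)]).as_rotvec()
def pick(xy,zb):
    r=rot(xy); robot.movep([*xy,UP],r); robot.servo_line([*xy,zb+78],feed=120)
    grip(0.0,25); s=robot.observe(); print("grip mm",s["grip_width"]*92)
    robot.servo_line([*xy,UP],feed=120); print("held",robot.observe()["contact_force"].round(1) if hasattr(s["contact_force"],"round") else robot.observe()["contact_force"], robot.observe()["grip_width"]*92)
def place(xy,zb):
    r=rot(xy); robot.movep([*xy,UP],r); robot.servo_line([*xy,zb+88],feed=120)
    robot.servo_line([*xy,zb+78.3],feed=40); robot.hold(0.2); print("placed F",np.round(robot.observe()["contact_force"],1))
    grip(0.9); robot.hold(0.2); robot.servo_line([*xy,UP],feed=120); print("t",robot.observe()["t"])
E
python3 - <<'E'
from h import *
for k in SP:
  for z in (UP,Z[k]+78): print(k,z,np.round(kin.ik([*SP[k],z],rot(SP[k])),2))
pick((669.3,166.2),15)
place(SP["tray"],4)
save("scene","s1")
E
```

```text
red 228 [-0.28  0.33  0.91  1.92 -0.3   1.03  0.24]
red 93 [-0.27  0.61  0.96  2.03 -0.67  0.85  0.56]
yellow 228 [-0.62  0.1   0.55  2.09 -0.06  0.97 -0.  ]
yellow 93 [-0.51  0.34  0.47  2.2  -0.25  0.65  0.17]
blue 228 [-0.29  0.57  0.72  1.56 -0.4   1.16  0.27]
blue 93 [-0.22  0.71  0.61  1.66 -0.48  0.93  0.33]
green 228 [-0.54  0.53  0.36  1.51 -0.19  1.14  0.1 ]
green 93 [-0.52  0.67  0.32  1.61 -0.25  0.9   0.15]
tray 228 [-0.78  0.26  0.23  1.87 -0.07  1.01  0.01]
tray 82 [-0.74  0.46  0.19  1.98 -0.13  0.7   0.06]
grip mm 51.29508856305406
held [-0.6  0.2 -2.2] 51.602999910754015
placed F [-0.8  0.  -1.4]
t 11.4833
```

View pics/s1.png

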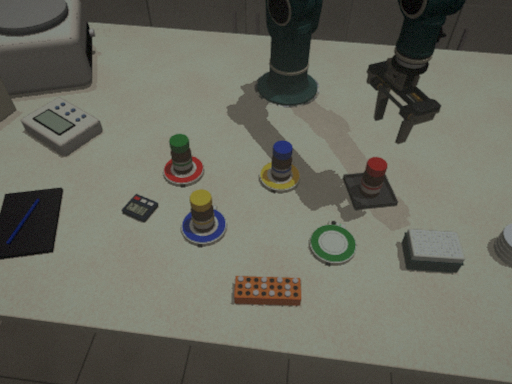

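```bash
sed -i '/^def place/,/^    grip/s/robot.movep(\[\*xy,UP\],r)/robot.servo_line([*xy,UP],feed=200,rotation=r)/' h.py
python3 - <<'E'
from h import *
im=viewer.read_camera("top"); 
try: print(ring(im,"green",SP["green"],"top"))
except Exception as e: print(e)
pick((462.3,-265.8),15); place(SP["green"],15)
E
```

```text
(array([665.18671945, 168.80954704]), np.float64(1.0075424960221468))
grip mm 51.43012037897819
held [-1.4  0.4 -2.5] 51.69614071183052
placed F [-0.8  0.2 -2.5]
t 23.0583
```

```bash
sed -i 's/zb+78.3/zb+77.6/' h.py
python3 - <<'E'
from h import *
im=save("top","t2"); im2=save("scene","s2")
print("green",cap(im,"green",SP["green"],"top"))
p,e=cap(im,"red",SP["tray"],"top",4); print("red",p,e)
p2,e2=cap(im2,"red",SP["tray"],"scene",4); print("red",p2,e2); 
if e<.75: p=p2
pick(p,4); place(SP["red"],15)
save("top","t3")
E
```

```text
green (array([654.17639443, 143.74180444]), np.float64(1.3119136357794627))
red [467.57275715 269.67109205] 0.9467227901383043
red [445.67780764 284.9788073 ] 0.09182608695652174
grip mm 51.76478701678985
held [ 0.2 -0.5 -1.5] 51.76889615539482
placed F [-0.6  0.7  4.4]
t 34.0667
```

View pics/t3.png

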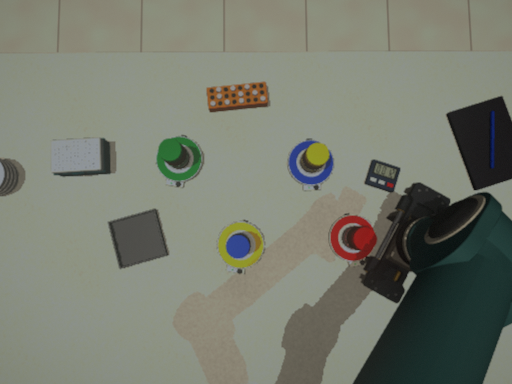

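Green now stands on green (cap at about 173,150), red on red (364,240), the tray is empty (138,238), and the timer hasn't moved (382,175).

```bash
python3 - <<'E'
from h import *
pick((450.1,17),15); place(SP["tray"],4)
im=viewer.read_camera("top")
print("ring",ring(im,"yellow",SP["yellow"],"top"))
pick((654.6,-163.2),15); place(SP["yellow"],15)
im=viewer.read_camera("top")
print("ring",ring(im,"blue",SP["blue"],"top"))
p,e=cap(im,"blue",SP["tray"],"top",4); print(p,e)
if np.hypot(*(p-SP["tray"]))>8: p=SP["tray"]
pick(p,4); place(SP["blue"],15)
robot.movep([480,270,300],rot((480,270)))
im=save("top","t4"); save("scene","s4"); cv2.imwrite("pics/both4.png",np.vstack([im,cv2.imread("pics/s4.png")[:,:,::-1]])[:,:,::-1][:, :, :]) 
cv2.imwrite("pics/both4.png",cv2.resize(cv2.imread("pics/both4.png"),None,fx=.78,fy=.78))
for k in HUE:
  for c in("top","scene"): print(k,c,[(world(d["at"],c).round(0).tolist(),round(d["confidence"],2)) for d in viewer.pinpoint("bottle_"+k,c)[:2]])
print(robot.observe()["t"],[world(d["at"],"top").round() for d in viewer.pinpoint("timer","top")[:1]])
E
```

```text
grip mm 51.72801976977543
held [ 0.  -0.  -3.1] 51.91008823056261
placed F [-1.4  0.9  2.4]
t 43.8167
ring (array([448.56874001,  15.23152328]), np.float64(0.4713181797916235))
grip mm 51.413083178984294
held [-0.   0.  -2.5] 51.74343129145197
placed F [-2.   1.   1.8]
t 54.1083
ring (array([ 653.36593755, -163.10601363]), np.float64(0.5830723343842479))
[468.49903435 271.92719058] 0.8476693897164824
grip mm 51.659265181594606
held [ 0.2 -0.4 -2.3] 51.464624141164926
placed F [-0.8  0.3  1.2]
t 64.8833
red top [([464.0, -261.0, 15.0], 0.62)]
red scene [([465.0, -263.0, 14.0], 0.81)]
yellow top [([452.0, 14.0, 14.0], 0.8)]
yellow scene [([452.0, 14.0, 16.0], 0.94)]
blue top [([655.0, -164.0, 11.0], 0.83)]
blue scene [([653.0, -163.0, 17.0], 0.78)]
green top [([666.0, 170.0, 16.0], 0.7)]
green scene [([663.0, 168.0, 13.0], 0.78)]
67.1083 [array([ 620., -347.,   -1.])]
```

View pics/both4.png

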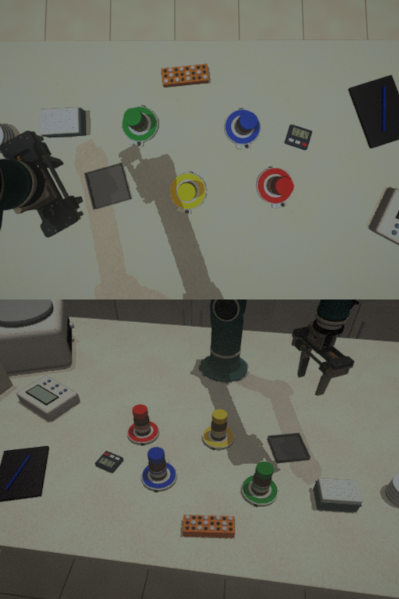

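All four bottles stand upright on their own colours, each within about 3 mm of the stirrer centre. In the scene half of the picture red is at (141,432), yellow (218,435), blue (158,475) and green (260,490). The tray is empty, the timer is where it was, and the arm is clear.

```bash
python3 -c "
from h import *
robot.job_done()"
```

```text
the job is handed in; nothing more can be done
```

The job is done and handed in: each bottle stands upright on the stirrer that matches its cap. The last motion and check ended at about 67 s, against the 141 s limit.

**How:** The bottles formed two swaps, red with green and blue with yellow. For each swap I set one bottle aside in the tray, so there were six cap grasps from above.

**Last checks:**
- Both cameras put every bottle within about 3 mm of its stirrer's centre.
- The tray is empty and the gripper is clear of everything.
- The timer reads within about 4 mm of its first position, which is within the measuring error, and nothing came near it.
- Contact forces while setting bottles down read no more than about 5 N.

**Checks that failed or disagreed:**
- **Green bottle, cap fit:** one mid-job fit was about 27 mm off because it mixed up the green cap with the green ring. The picture and the network positions from both cameras showed the bottle in the right place.
- **Red bottle, cap fit:** the scene-camera fit in the tray also failed, so I used the top camera.
- **Green bottle, release:** the force reading did not change before I let go, so it probably dropped less than 1 mm. I set the later bottles down slightly lower.

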